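# Drive the die plug out of the clay extruder barrel

### The job

A wooden plug is stuck inside the upright steel barrel of the small clay extruder stand. Take the long push rod (the one with the straight handle) out of the wooden rack, put it down the barrel from above and press until its collar sits on the barrel's rim and the plug has dropped out onto the stand's base board; then let go and leave the rod standing in the barrel. Leave the short tamper with the round knob in the rack and do not knock over the cups and the jar.

Things in the scene. Friction and masses are not known exactly. Their poses are not given: they have to be found in the camera images.
- stand: extruder stand, fixed: wooden base board 130x130x12 mm with an 8 mm lip round it, four steel posts, an aluminium top plate 130x130 mm (142 mm up, nuts to 149) through which a vertical steel barrel runs. Barrel: 52 mm outside, bore 34 mm, open at both ends, from 75 mm to 160 mm above the table. Three spring balls near its lower end hold the plug and yield. Origin: on the barrel's axis, on the table; z up
- barrel_mouth (a point): centre of the barrel's upper rim, on its axis, 160 mm above the table
- plug: dark wooden plug, a disc 31 mm across and 20 mm high with a chamfered lower edge, 0.05 kg, seated on the spring balls in the lower part of the barrel, its underside about 83 mm above the table. Origin: centre of its underside, z up. A downward push of roughly 5 to 20 N drives it past the balls; once its top is below the barrel (under 75 mm) it falls 40 mm or so onto the base board, whose top is 12 mm above the table
- rack: wooden rack, fixed: a board 90x230 mm, 14 mm thick, its top 125 mm above the table, on two side panels. Two through holes 26 mm wide lie on its long axis (its y), 55 mm either side of the middle; one rod hangs in each by its collar. Either rod may be in either hole. Origin: under its middle, on the table; x across the board, y along it
- push_rod: long push rod of plain wood, 0.15 kg, round: a shank 20 mm across and 100 mm long, above it a collar 50 mm across and 10 mm thick, above that a straight round handle 28 mm across and 65 mm high (175 mm overall). It hangs in the rack, tip about 25 mm above the table. Origin: centre of the tip of the shank; z runs up the rod to the handle. Lift it straight up; carry its tip over 180 mm above the table to clear the tamper and the barrel
- push_rod_collar (a point): point on the push rod's axis at the underside of its collar, 100 mm above its tip; with the rod fully home it lies at the barrel's mouth
- tamper: short tamper of the same wood, to be left in the rack: shank 20 mm across and only 45 mm long, the same 50 mm collar, and above it a low round knob 42 mm wide (90 mm overall); as it hangs, its top is 170 mm above the table. Origin: centre of the tip of the shank, z up
- banding_wheel: bystander, fixed: potter's banding wheel with clay trimmings and a thin modelling tool on it, a round metal disc 194 mm across, its top 113 mm above the table (the tool and trimmings to about 130 mm), standing between the stand and the rack; origin: on its axis, on the table
- pinch_cup: bystander: small grey cup, 62 mm wide, 60 mm high; origin under its base
- bisque: bystander: reddish fired cup, 72 mm wide, 80 mm high; origin under its base
- jar_a: bystander: closed plastic glaze jar, 48 mm wide, 68 mm high; origin under its base
Not all that is in view belongs to the job. What is shaped like the push_rod but purple or yellow is not meant.

How it is judged:
By the outcome, as a careful person would: the job done as asked, in the order asked, and still so for the second after the job is handed in, with the robot touching nothing.
It also fails if it takes over 51 s, if anything falls off the work surface, if the arm or the gripper's body presses on something with over 40 N, if the wrist force passes 120 N, or if a joint passes its speed limit or range.

### The arm

A 6-joint arm with a two-finger parallel gripper is mounted at the origin on a cart in front of the work surface, level with it; the furniture and walls round the work are solid. World frame = base frame: x ahead of the robot, y to its left, z up, the work surface at z = 0. Lengths are in m, angles in rad, forces in N, time in s.
With the tool pointing down it reaches from about 0.3 to 0.775 m from the base axis. Payload 14.6 kg.
Tool frame: the origin (TCP) lies midway between the tips of the shut fingers; the grasp point (between the pads) lies arm.grip_point_offset behind it (arm.grip_point_offset is the distance from the TCP to the grasp point, in m); z points along the fingers, y is the line along which they close (so a half turn about z gives the same grasp; the last joint's range is limited). The gripper opens to 94 mm and grips with 3 to 60 N. Pads are 16 mm wide; open, the fingers measure 119 mm over their backs; the gripper's body (75 mm by 177 mm) begins 78 mm behind the grasp point.
Start: joints at [-1.314, 0.3, 1.521, -0, 1.321, -0.067], TCP at [0.175, -0.521, 0.205] pointing down, gripper open.
Joint ranges: [-3.03, 3.03], [-0.79, 2.21], [0.23, 2.52], [-1.04, 4.18], [0, 3.07], [-2.55, 2.55]. Speed limits (rad/s): [2.22, 2.22, 2.57, 3.14, 3.14, 3.14].

### API

Orientations are given as a unit quaternion [w, x, y, z].
In Python, from station import arm, optics gives the robot as it stands. The module is installed in compiled form; this text tells all that it offers.
- The arm moves only by the tool move_arm, never from a script. Its argument "rows" is a list of rows, each a list of 7 numbers: the shift along the tool's x, y, z in units of 50 mm (1.0 is 50 mm), then the turn, a rotation vector about the tool's x, y, z in units of 10 degrees (1.0 is 10 degrees), then the finger opening in mm, from 0 to 94. In form: [[x, y, z, rx, ry, rz, claw], ...]. A call has 1 to 8 rows; each row is the pose to reach, as a shift and turn from the pose commanded when the call began, along the tool's axes at that moment; what a row does not reach only later rows make up. A row lasts 1/8 s, in which the tool goes at most 62.5 mm and 10.7 degrees, less where a joint would pass 70% of its speed; a pose out of reach is approached as far as the arm can. A call with a gripper value outside its range is refused whole. The fingers move at their own pace and stop on an object; the grip force is fixed at half the most. Time passes only in rows, so rows that repeat a pose let the fingers close. It gives the time, the measured TCP pose, the force, the opening and the grip force at its end, in the units of the state.
- arm.get_obs(): the state, without advancing time (a new reading comes with each control period).
- optics.read_camera(name): name is "scene" or "side" or "wrist"; returns the picture (480x640x3 uint8, red, green, blue); there is no depth.
- optics.camera_params(name): a dict with "fx", "fy", "cx", "cy" (pixels), "dist_coeffs" ([k1, k2, p1, p2, k3] as OpenCV has them; the pictures are not rectified), "pose" (4x4, takes a point from camera to world coordinates). Camera axes: x right, y up, looking along -z (the intrinsics and any distortion apply to the point x, -y, -z); pixel columns grow to the right and rows downward; lengths in m; the calibration is good to about 2 mm. A picture is of the moment at which its call begins: read the wrist's pose just before it. camera_params takes no time and is no camera call; for the wrist camera it gives the pose at the moment of the call.
- arm.hand_in(): hands the job in; it is judged then, once.
The state is a dict: "time": time; "joint_pos": joint angles; "joint_velocities": joint speeds; "effort": joint torques, N m; "tcp_pos": TCP position; "eef_rot": TCP orientation; "contact_force": force on the tool from outside, world axes, zero at the start; "torque": the same for the moment, N m; "width": opening from 0.0 (shut) to 1.0 (fully open); "finger_force": force on a finger pad.
Only numpy, scipy, OpenCV 4.12 (cv2) and the standard library are available. Lean on these libraries where they do the work, as an engineer would, in place of code of your own. Each camera call takes 0.05 s, during which the arm holds its last target. There are 200 camera calls.

## Working session

There is one attempt and no reset: what is moved stays moved. The work goes in short steps, Python scripts to look and compute and a tool call to move; the robot and the scene stay as the last step left them, time stands still between calls to the robot, and variables do not carry over. Pictures are saved under pics/ and viewed, at most 10 in all, crops included, and the job is handed in when it is done.

Besides the shell and the picture viewer there is one more tool, called by a JSON object that holds its "name" and its "arguments", one argument or row to a line. move_arm: Moves the arm, as the interface text tells. Its arguments: {"type":"object","properties":{"rows":{"type":"array","items":{"type":"array","items":{"type":"number"}}}},"required":["rows"]}

```bash
mkdir -p pics; cat > h.py <<'E'
import numpy as np, cv2
from station import arm, optics
from scipy.spatial.transform import Rotation as R
def ray(p,uv):
    K=np.array([[p['fx'],0,p['cx']],[0,p['fy'],p['cy']],[0,0,1.]])
    n=cv2.undistortPoints(np.array([[uv]],float),K,np.array(p['dist_coeffs'],float))[0,0]
    T=np.array(p['pose']); d=T[:3,:3]@np.array([n[0],-n[1],-1.]); return T[:3,3],d/np.linalg.norm(d)
def onz(p,uv,z):
    o,d=ray(p,uv); return o+d*(z-o[2])/d[2]
def proj(p,X):
    T=np.array(p['pose']); c=T[:3,:3].T@(np.array(X,float)-T[:3,3]); c=c*[1,-1,-1]
    K=np.array([[p['fx'],0,p['cx']],[0,p['fy'],p['cy']],[0,0,1.]])
    return cv2.projectPoints(c.reshape(1,1,3),np.zeros(3),np.zeros(3),K,np.array(p['dist_coeffs'],float))[0].ravel()
def two(pa,ua,pb,ub):
    a,d=ray(pa,ua); b,e=ray(pb,ub)
    s=np.linalg.lstsq(np.c_[d,-e],b-a,rcond=None)[0]; P,Q=a+d*s[0],b+e*s[1]; return (P+Q)/2,np.linalg.norm(P-Q)
def snap(n,f):
    im=optics.read_camera(n); cv2.imwrite('pics/'+f,im[:,:,::-1]); return im
E
python3 - <<'E'
from h import *
for n in('scene','side','wrist'):
    p=optics.camera_params(n); snap(n,n+'0.png'); print(n,p['fx'],np.round(p['pose'],3).tolist())
o=arm.get_obs(); print(o['tcp_pos'],o['eef_rot'],o['time'],arm.grip_point_offset)
E
```

```text
scene 541.1038846481181 [[-0.997, 0.026, -0.072, 0.471], [-0.075, -0.557, 0.827, 1.082], [-0.019, 0.83, 0.557, 0.851], [0.0, 0.0, 0.0, 1.0]]
side 445.2567420207666 [[-0.916, 0.194, -0.351, 0.249], [-0.401, -0.414, 0.817, 0.759], [0.013, 0.889, 0.457, 0.556], [0.0, 0.0, 0.0, 1.0]]
wrist 419.80315444453163 [[0.318, 0.91, 0.267, 0.255], [-0.948, 0.306, 0.089, -0.495], [-0.001, -0.281, 0.96, 0.384], [0.0, 0.0, 0.0, 1.0]]
[ 0.17492599 -0.5212331   0.20502941] [-4.35238482e-04  9.86926121e-01  1.61172705e-01 -4.46409684e-05] 0.15 0.0188
```

View pics/scene0.png

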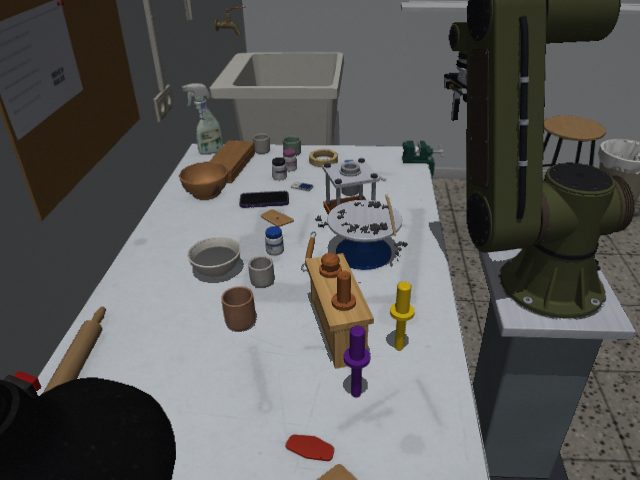

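View pics/side0.png

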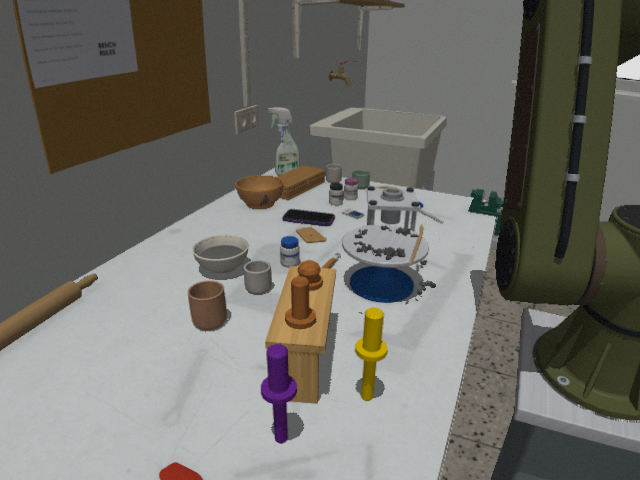

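The scene view shows the push rod in the rack's near hole, with its handle top at about (344,275) and collar at (343,300). The tamper knob is at (330,262) and the barrel mouth at about (350,165). In the side view the handle top is at (300,283) and the barrel at (392,190).

```bash
python3 - <<'E'
from h import *
S=optics.camera_params('scene');D=optics.camera_params('side')
def pr(l,*a): print(l,*[np.round(x,4) for x in a])
pr('handle',onz(S,(344,275),.2),onz(D,(300,283),.2))
pr('tamper',onz(S,(330,256),.17),onz(D,(309,264),.17))
pr('barrel',onz(S,(350,164),.16),onz(D,(392,191),.16))
pr('wheel',onz(S,(365,219),.113),onz(D,(385,245),.113))
pr('yel/pur top',onz(S,(403,286),.175),onz(S,(357,331),.175))
a=cv2.imread('pics/scene0.png'); b=cv2.imread('pics/side0.png')
c=np.hstack([cv2.resize(a[145:215,305:400],(400,295),interpolation=2),cv2.resize(b[175:245,350:445],(400,295),interpolation=2)])
d=np.hstack([cv2.resize(a[245:315,300:395],(400,295),interpolation=2),cv2.resize(b[255:335,255:350],(400,295),interpolation=2)])
cv2.imwrite('pics/z1.png',np.vstack([c,d]))
E
```

```text
handle [0.5038 0.2409 0.2   ] [0.5028 0.2483 0.2   ]
tamper [0.5383 0.1369 0.17  ] [0.5374 0.1422 0.17  ]
barrel [ 0.5102 -0.3334  0.16  ] [ 0.5124 -0.3106  0.16  ]
wheel [ 0.4639 -0.11    0.113 ] [ 0.4645 -0.0958  0.113 ]
yel/pur top [0.387  0.2384 0.175 ] [0.475  0.3708 0.175 ]
```

View pics/z1.png

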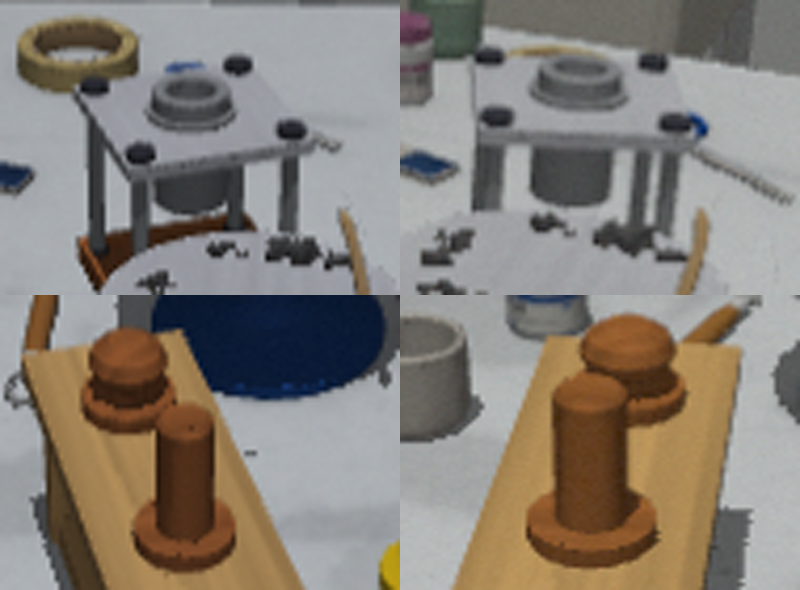

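{"name": "move_arm", "arguments": {
  "rows": [
    [0,0,-1,0,0,0,70],
    [1,-0.3,-2,0,0,0,70],
    [2,-0.6,-2.6,0,0,0,70],
    [3,-0.8,-3,0,0,0,70],
    [4,-1,-3,0,0,0,70],
    [5,-1.2,-3,0,0,0,70],
    [5.6,-1.4,-3,0,0,0,70],
    [5.6,-1.4,-3,0,0,0,70]
  ]
}}

```text
time: 1.15
tcp_pos: [0.4194, -0.3648, 0.355]
eef_rot: [-0.0, 0.987, 0.163, -0.0]
contact_force: [0.5, -0.3, -0.4]
width: 0.746
finger_force: 0.0
```

```bash
python3 - <<'E'
from h import *
p=optics.camera_params('wrist');snap('wrist','w1.png');o=arm.get_obs();print(o['tcp_pos'],o['eef_rot'],o['joint_pos'],o['time'])
print(proj(p,[.511,-.325,.16]))
import pickle;pickle.dump(p,open('w1.pkl','wb'))
E
```

```text
[ 0.41843278 -0.36562178  0.35512411] [-2.23224055e-04  9.86800694e-01  1.61939123e-01 -2.47329038e-04] [-7.83989464e-01  2.50899563e-01  1.24290494e+00 -1.40911158e-04
  1.64843951e+00  4.61485166e-01] 1.2
[301.7532815   99.47617418]
```

View pics/w1.png

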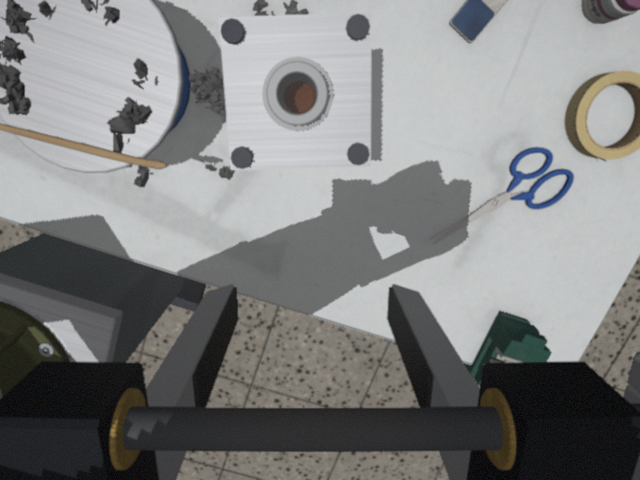

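The wrist view shows the barrel rim centred near (297,93), with the wooden plug visible in the bore. Next I move to the rod and look from near.

{"name": "move_arm", "arguments": {
  "rows": [
    [0.3,-1,0,0,0,0,70],
    [0.7,-2.1,0,0,0,0,70],
    [1,-3.2,0,0,0,0,70],
    [1.4,-4.3,0,0,0,0,70],
    [1.8,-5.4,0,0,0,0,70],
    [2.2,-6.5,0,0,0,0,70],
    [2.5,-7.5,0,0,0,0,70],
    [2.8,-8.5,0,0,0,0,70]
  ]
}}

```text
time: 2.2
tcp_pos: [0.4152, 0.0822, 0.3556]
eef_rot: [0.0, 0.987, 0.161, 0.0]
contact_force: [1.3, -0.1, -0.2]
width: 0.745
finger_force: 0.0
```

{"name": "move_arm", "arguments": {
  "rows": [
    [0.4,-1,0,0,0,0,70],
    [0.8,-2,0,0,0,0,70],
    [0.9,-2.5,0,0,0,0,70],
    [0.9,-2.5,0,0,0,0,70],
    [0.9,-2.5,0,0,0,0,70]
  ]
}}

```text
time: 2.82
tcp_pos: [0.4188, 0.2131, 0.3555]
eef_rot: [0.0, 0.987, 0.161, 0.0]
contact_force: [-0.2, -0.4, 0.0]
width: 0.748
finger_force: 0.0
```

```bash
python3 - <<'E'
from h import *
import pickle
p=pickle.load(open('w1.pkl','rb'))
g=cv2.cvtColor(cv2.imread('pics/w1.png'),cv2.COLOR_BGR2GRAY)
sub=cv2.medianBlur(g,3)[40:150,240:360]
c=cv2.HoughCircles(sub,cv2.HOUGH_GRADIENT,1,10,param1=80,param2=15,minRadius=15,maxRadius=40)
for q in c[0][:5]:
    print(q+[240,40,0],onz(p,(q[0]+240,q[1]+40),.16))
p=optics.camera_params('wrist');snap('wrist','w2.png');o=arm.get_obs();print(o['tcp_pos'],o['eef_rot'],o['joint_pos'],o['time'])
print(proj(p,[.503,.245,.2]))
pickle.dump(p,open('w2.pkl','wb'))
E
```

```text
[296.5         91.5         31.60000038] [ 0.51569687 -0.31876319  0.16      ]
[294.5        102.5         27.10000038] [ 0.50669029 -0.31993054  0.16      ]
[305.5         98.5         31.60000038] [ 0.51277091 -0.32776165  0.16      ]
[304.5  85.5  26. ] [ 0.52242848 -0.32364348  0.16      ]
[288.5         83.5         23.60000038] [ 0.51963519 -0.31038482  0.16      ]
[0.41886464 0.212989   0.35559288] [6.93269113e-05 9.87054784e-01 1.60383368e-01 1.54218717e-04] [ 3.92569496e-01  4.58332462e-02  1.47550530e+00 -2.05968764e-04
  1.61998571e+00  1.64119759e+00] 2.875
[306.47981504 110.387589  ]
```

View pics/w2.png

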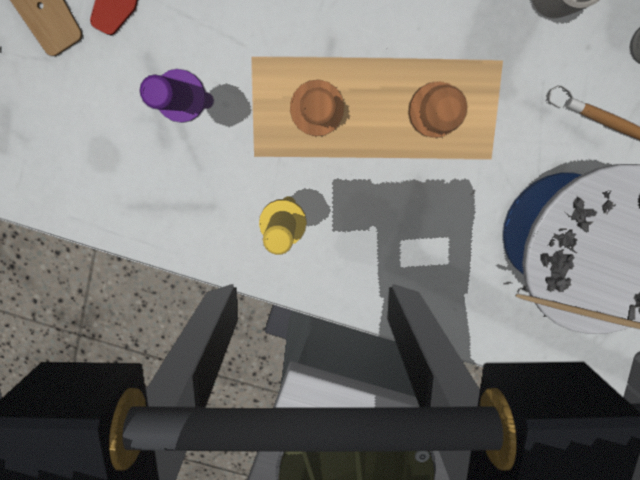

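The wrist view shows the push-rod handle top near (322,104) with its collar round (317,108). The tamper is at (440,108), and the yellow decoy at (280,235) stays clear of the approach.

```bash
cat >> h.py <<'E'
def units(target):
    o=arm.get_obs(); q=o['eef_rot']; Rm=R.from_quat([q[1],q[2],q[3],q[0]]).as_matrix()
    return np.round(Rm.T@(np.array(target)-o['tcp_pos'])/.05,3), np.round(Rm,3).tolist()
E
python3 - <<'E'
from h import *
import pickle
p=pickle.load(open('w2.pkl','rb'))
im=cv2.imread('pics/w2.png');h=cv2.cvtColor(im,cv2.COLOR_BGR2HSV)
m=((h[:,:,0]<13)&(h[:,:,1]>110)&(h[:,:,2]>60)).astype(np.uint8); m[:60]=0;m[160:]=0
n,l,s,c=cv2.connectedComponentsWithStats(m)
for i in range(1,n):
    if s[i,4]>300:print(s[i],c[i])
g=cv2.medianBlur(cv2.cvtColor(im,cv2.COLOR_BGR2GRAY),3)[70:145,280:360]
for r0,r1,z in((13,21,.2),(22,32,.135)):
    cc=cv2.HoughCircles(g,cv2.HOUGH_GRADIENT,1,6,param1=60,param2=10,minRadius=r0,maxRadius=r1)
    for q in cc[0][:3]: print(q+[280,70,0],onz(p,(q[0]+280,q[1]+70),z))
# rack centre from board corners z=.125
for uv in((252,57),(503,61),(253,157),(494,160)):print(onz(p,uv,.125))
cv2.imwrite('pics/z2.png',np.hstack([cv2.resize(im[60:160,270:370],(400,400),interpolation=2),cv2.resize(cv2.imread('pics/w1.png')[45:145,245:345],(400,400),interpolation=2)]))
E
```

```text
[ 291   81   52   55 1511] [314.47054931 106.69755129]
[ 410   83   56   54 1616] [438.27660891 108.23762376]
[315.5        105.5         15.80000019] [0.50858341 0.23960583 0.2       ]
[316.5         99.5         20.39999962] [0.51296807 0.2402813  0.2       ]
[323.5        105.5         20.39999962] [0.51052125 0.2338246  0.2       ]
[316.5 108.5  28. ] [0.50836424 0.23803978 0.135     ]
[320.5 114.5  28. ] [0.50453088 0.23288348 0.135     ]
[315.5        101.5         22.39999962] [0.51386276 0.24085385 0.135     ]
[0.53275651 0.30798392 0.125     ]
[0.60350635 0.08958507 0.125     ]
[0.44684559 0.28169852 0.125     ]
[0.51874839 0.0594759  0.125     ]
```

View pics/z2.png

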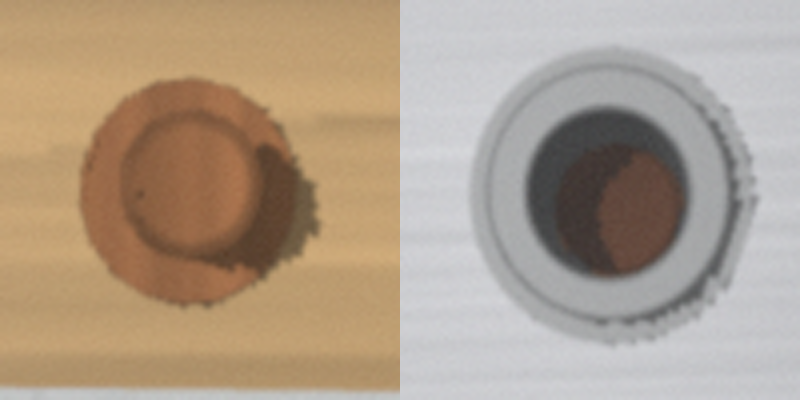

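{"name": "move_arm", "arguments": {
  "rows": [
    [0.9,0.1,0,0,0,0,70],
    [1.87,0.1,0,0,0,0,70],
    [1.87,0.1,0.6,0,0,0,70],
    [1.87,0.1,1.4,0,0,0,70],
    [1.87,0.1,2.2,0,0,0,70],
    [1.87,0.1,3.1,0,0,0,70],
    [1.87,0.1,4.05,0,0,0,70],
    [1.87,0.1,4.05,0,0,0,70]
  ]
}}

```text
time: 3.88
tcp_pos: [0.5078, 0.2376, 0.1506]
eef_rot: [0.001, 0.987, 0.16, -0.003]
contact_force: [0.3, -0.3, 0.0]
width: 0.744
finger_force: 0.0
```

```bash
python3 - <<'E'
from h import *
snap('wrist','w3.png');o=arm.get_obs();print(o['tcp_pos'],o['contact_force'],o['time'])
print(proj(optics.camera_params('wrist'),[.509,.238,.2]))
E
```

```text
[0.50898767 0.238315   0.15333796] [-0.21559748  0.96433029  0.09403244] 3.925
[310.90124584 361.00033444]
```

View pics/w3.png

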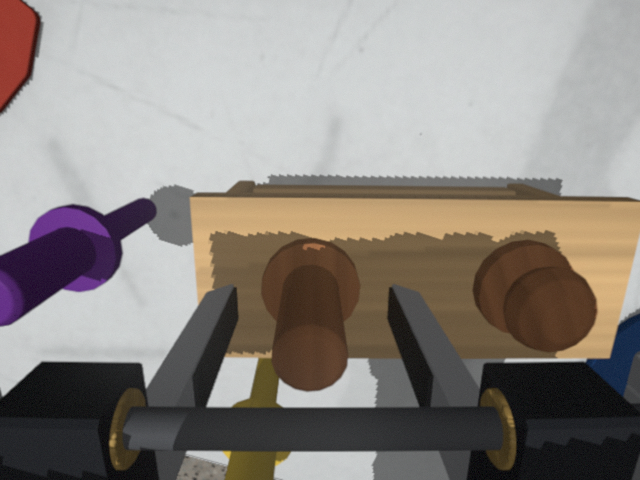

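The rod stands between the open fingers, its handle top at about (310,353), with the tamper clear on the right. I close the fingers and lift straight up.

{"name": "move_arm", "arguments": {
  "rows": [
    [0,0,0,0,0,0,20],
    [0,0,0,0,0,0,20],
    [0,0,0,0,0,0,20],
    [0,0,0,0,0,0,20],
    [0,0,0,0,0,0,20],
    [0,0,0,0,0,0,20]
  ]
}}

```text
time: 4.68
tcp_pos: [0.5088, 0.2393, 0.1531]
eef_rot: [0.0, 0.987, 0.161, 0.0]
contact_force: [0.1, -0.8, 1.4]
width: 0.291
finger_force: 30.0
```

{"name": "move_arm", "arguments": {
  "rows": [
    [0,0,-0.2,0,0,0,20],
    [0,0,-0.7,0,0,0,20],
    [0,0,-1.3,0,0,0,20],
    [0,0,-1.9,0,0,0,20],
    [0,0,-2.5,0,0,0,20],
    [0,0,-3,0,0,0,20],
    [0,0,-3.4,0,0,0,20],
    [0,0,-3.4,0,0,0,20]
  ]
}}

```text
time: 5.68
tcp_pos: [0.509, 0.2394, 0.3245]
eef_rot: [-0.0, 0.987, 0.161, 0.001]
contact_force: [-0.8, -0.3, -0.8]
width: 0.287
finger_force: 30.0
```

```bash
python3 - <<'E'
from h import *
o=arm.get_obs();print(o['tcp_pos'],o['contact_force'],o['width'],o['finger_force'],o['joint_pos'])
print(units([.5145,-.3196,.323]))
E
```

```text
[0.50902866 0.2394211  0.32446757] [-0.78784095 -0.3009662  -0.8009046 ] 0.28670034997245625 29.997644318500534 [3.74526390e-01 2.68706736e-01 1.28908240e+00 2.14159871e-05
 1.58114914e+00 1.62151449e+00]
(array([-3.454, 10.634,  0.019]), [[0.948, 0.318, 0.002], [0.318, -0.948, 0.001], [0.003, -0.0, -1.0]])
```

{"name": "move_arm", "arguments": {
  "rows": [
    [-0.1,0.3,-0.2,0,0,0,20],
    [-0.3,0.9,-0.3,0,0,0,20],
    [-0.6,1.7,-0.3,0,0,0,20],
    [-0.9,2.6,-0.3,0,0,0,20],
    [-1.2,3.6,-0.3,0,0,0,20],
    [-1.5,4.6,-0.3,0,0,0,20],
    [-1.8,5.6,-0.3,0,0,0,20],
    [-2.1,6.5,-0.3,0,0,0,20]
  ]
}}

```text
time: 6.68
tcp_pos: [0.5118, -0.1047, 0.3377]
eef_rot: [-0.0, 0.987, 0.161, -0.0]
contact_force: [1.0, 0.0, -1.8]
width: 0.294
finger_force: 30.0
```

{"name": "move_arm", "arguments": {
  "rows": [
    [-0.3,0.9,0,0,0,0,20],
    [-0.6,1.8,0,0,0,0,20],
    [-0.9,2.7,0,0,0,0,20],
    [-1.1,3.4,0,0,0,0,20],
    [-1.3,3.9,0,0,0,0,20],
    [-1.35,4.1,0,0,0,0,20],
    [-1.35,4.1,0,0,0,0,20],
    [-1.35,4.1,0,0,0,0,20]
  ]
}}

```text
time: 7.68
tcp_pos: [0.5139, -0.3172, 0.3381]
eef_rot: [-0.0, 0.987, 0.162, 0.0]
contact_force: [0.2, 0.4, -1.6]
width: 0.291
finger_force: 30.0
```

```bash
python3 - <<'E'
from h import *
import pickle
o=arm.get_obs();print(o['tcp_pos'],o['eef_rot'],o['width'],o['joint_pos'])
P={}
for n in('scene','side','wrist'): P[n]=optics.camera_params(n); snap(n,n+'4.png')
pickle.dump(P,open('p4.pkl','wb'))
a=cv2.imread('pics/scene4.png')[80:220,280:420]; b=cv2.imread('pics/side4.png')[100:240,320:460]; w=cv2.imread('pics/wrist4.png')
f=lambda x:cv2.resize(x,(300,300),interpolation=2)
cv2.imwrite('pics/z4.png',np.hstack([np.vstack([f(a),f(b)]),cv2.resize(w[180:480,200:440],(480,600))]))
E
```

```text
[ 0.51393998 -0.31717533  0.33810501] [-5.69576727e-05  9.86855917e-01  1.61602582e-01  3.03961342e-05] 0.29076649221589107 [-6.13626179e-01  3.70347164e-01  1.12688694e+00  1.24222962e-04
  1.64439494e+00  6.32550550e-01]
```

View pics/z4.png

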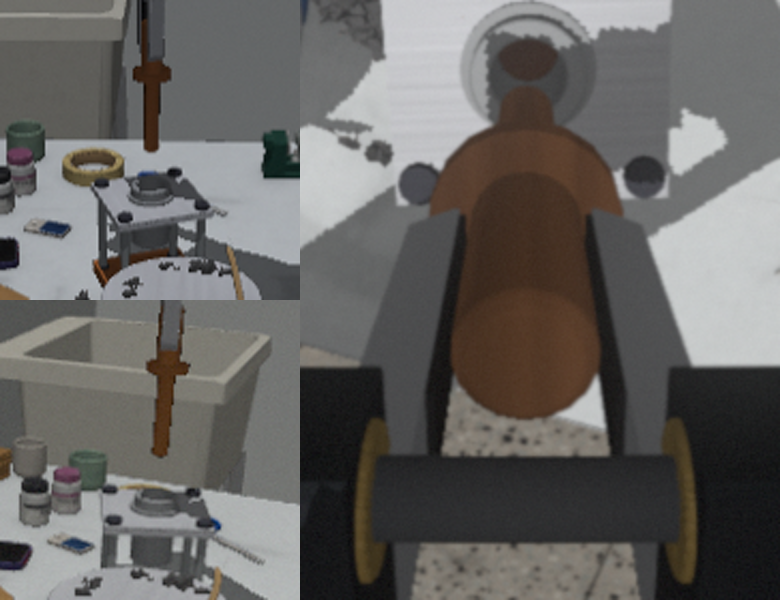

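The composite shows the rod held upright above the barrel. The tip is at scene (350,150) and side (395,173), the mouth at scene (351,166) and side (393,191), and the bore is visible ahead of the shank in the wrist view. I'll measure the remaining offset by overlaying projected circles.

```bash
python3 - <<'E'
from h import *
import pickle
P=pickle.load(open('p4.pkl','rb'));S,D,W=P['scene'],P['side'],P['wrist']
ax=np.array([.5139,-.3172]); b=np.array([.5145,-.3196]); zt=.210
t=np.linspace(0,2*np.pi,40)
outs=[]
for n,box,sz in(('scene',(80,220,280,420),(300,300)),('side',(100,240,320,460),(300,300)),('wrist',(170,320,240,390),(480,600))):
    im=cv2.imread(f'pics/{n}4.png');y0,y1,x0,x1=box; k=np.array([sz[0]/(x1-x0),sz[1]/(y1-y0)])
    c=cv2.resize(im[y0:y1,x0:x1],sz,interpolation=2)
    for cen,z,r,col in((b,.16,.017,(0,0,255)),(b,.16,.026,(0,0,255)),(ax,zt,.01,(0,255,0)),(ax,zt+.1,.025,(0,255,0))):
        pts=np.array([(proj(P[n],[cen[0]+r*np.cos(a),cen[1]+r*np.sin(a),z])-[x0,y0])*k for a in t])
        cv2.polylines(c,[pts.round().astype(int)],True,col,1)
    outs.append(c)
cv2.imwrite('pics/z5.png',np.hstack([np.vstack(outs[:2]),outs[2]]))
for n in('scene','side'):
    p=P[n]; J=[proj(p,[.514+dx,-.318+dy,z])-proj(p,[.514,-.318,z]) for z in(.16,) for dx,dy in((.01,0),(0,.01))]; print(n,np.round(J,2).tolist())
print(two(S,(350.5,149),D,(394.5,172)))
print(two(S,(350.5,166.5),D,(393,191.5)))
E
```

```text
scene [[-3.49, -0.06], [-0.12, 1.56]]
side [[-3.71, -0.59], [-1.04, 1.2]]
(array([ 0.51012258, -0.31668974,  0.21203878]), np.float64(0.005414417058129862))
(array([ 0.50910654, -0.31288186,  0.16014712]), np.float64(0.00404790923319108))
```

View pics/z5.png

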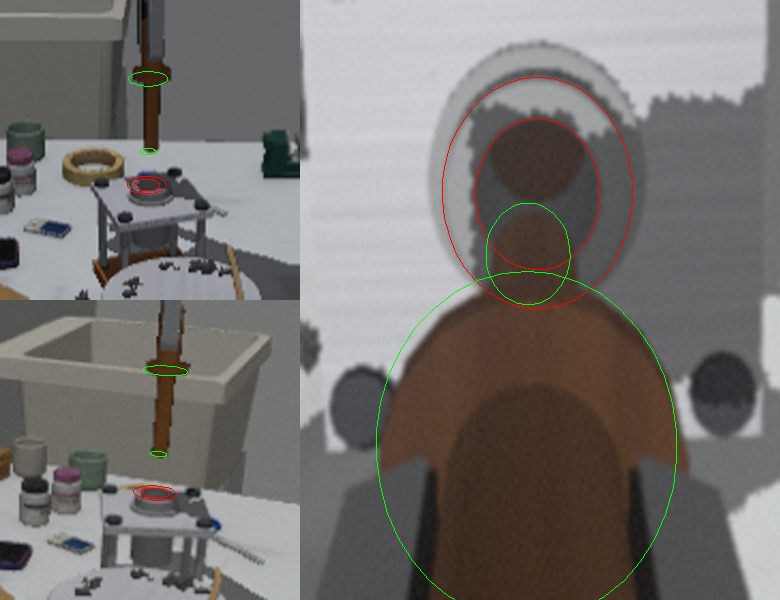

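The rod tip sits about 1 to 2 mm from the bore axis in the wrist view, well inside the 7 mm clearance. I make a small correction and start down.

{"name": "move_arm", "arguments": {
  "rows": [
    [0.03,0.02,0,0,0,0,20],
    [0.03,0.02,0.3,0,0,0,20],
    [0.03,0.02,0.6,0,0,0,20],
    [0.03,0.02,0.9,0,0,0,20],
    [0.03,0.02,1.2,0,0,0,20],
    [0.03,0.02,1.5,0,0,0,20],
    [0.03,0.02,1.8,0,0,0,20],
    [0.03,0.02,1.8,0,0,0,20]
  ]
}}

```text
time: 8.82
tcp_pos: [0.5153, -0.3183, 0.2466]
eef_rot: [-0.001, 0.987, 0.161, -0.001]
contact_force: [0.2, -0.3, -1.3]
width: 0.292
finger_force: 30.0
```

{"name": "move_arm", "arguments": {
  "rows": [
    [0,0,0.2,0,0,0,20],
    [0,0,0.4,0,0,0,20],
    [0,0,0.55,0,0,0,20],
    [0,0,0.7,0,0,0,20],
    [0,0,0.8,0,0,0,20],
    [0,0,0.9,0,0,0,20],
    [0,0,1,0,0,0,20],
    [0,0,1,0,0,0,20]
  ]
}}

```text
time: 9.82
tcp_pos: [0.5155, -0.3184, 0.1975]
eef_rot: [-0.0, 0.987, 0.161, -0.0]
contact_force: [0.8, 0.5, -1.3]
width: 0.295
finger_force: 30.0
```

{"name": "move_arm", "arguments": {
  "rows": [
    [0,0,0.06,0,0,0,20],
    [0,0,0.12,0,0,0,20],
    [0,0,0.17,0,0,0,20],
    [0,0,0.2,0,0,0,20],
    [0,0,0.2,0,0,0,20]
  ]
}}

```text
time: 10.45
tcp_pos: [0.5156, -0.3185, 0.1881]
eef_rot: [0.0, 0.987, 0.161, 0.0]
contact_force: [-1.2, 1.8, 0.3]
width: 0.288
finger_force: 30.0
```

{"name": "move_arm", "arguments": {
  "rows": [
    [0,0,0.02,0,0,0,20],
    [0,0,0.04,0,0,0,20],
    [0,0,0.06,0,0,0,20],
    [0,0,0.06,0,0,0,20]
  ]
}}

```text
time: 10.95
tcp_pos: [0.5158, -0.3186, 0.188]
eef_rot: [0.001, 0.987, 0.161, 0.001]
contact_force: [-10.1, 5.8, 24.8]
width: 0.291
finger_force: 30.0
```

```bash
python3 - <<'E'
from h import *
o=arm.get_obs();print(o['tcp_pos'],o['contact_force'],o['torque'])
a=snap('scene','scene6.png')[80:230,280:430,::-1]; b=snap('side','side6.png')[100:250,320:470,::-1]
cv2.imwrite('pics/z6.png',np.hstack([cv2.resize(a,(400,400),interpolation=2),cv2.resize(b,(400,400),interpolation=2)]))
E
```

```text
[ 0.51576646 -0.31855767  0.18802146] [-10.13886892   5.84905176  24.7540708 ] [1.49699122e+00 2.02071546e+00 5.82598349e-05]
```

View pics/z6.png

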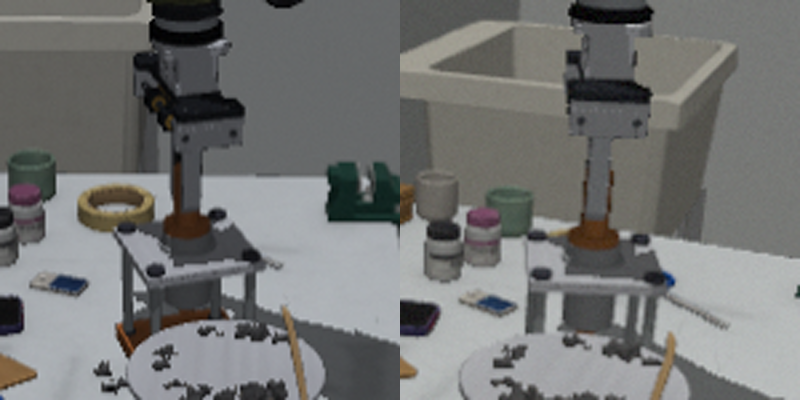

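The collar sits on the rim in both views (scene crop (188,225), side crop (595,235)), stopped at the expected height with 25 N on it. The shank tip is now at 60 mm, so the plug must be out. I ease off, release and retreat straight up.

{"name": "move_arm", "arguments": {
  "rows": [
    [0,0,-0.06,0,0,0,20],
    [0,0,-0.06,0,0,0,20],
    [0,0,-0.06,0,0,0,70],
    [0,0,-0.06,0,0,0,70],
    [0,0,-0.06,0,0,0,70],
    [0,0,-0.06,0,0,0,70],
    [0,0,-0.06,0,0,0,70]
  ]
}}

```text
time: 11.92
tcp_pos: [0.5156, -0.3185, 0.1879]
eef_rot: [-0.0, 0.987, 0.161, -0.0]
contact_force: [0.2, -0.1, -0.2]
width: 0.74
finger_force: 0.0
```

{"name": "move_arm", "arguments": {
  "rows": [
    [0,0,-0.2,0,0,0,70],
    [0,0,-0.5,0,0,0,70],
    [0,0,-1,0,0,0,70],
    [0,0,-1.6,0,0,0,70],
    [0,0,-2.3,0,0,0,70],
    [0,0,-3,0,0,0,70],
    [-0.6,0,-3.2,0,0,0,70],
    [-1.4,0,-3.2,0,0,0,70]
  ]
}}

```text
time: 12.92
tcp_pos: [0.4489, -0.3408, 0.3499]
eef_rot: [0.001, 0.987, 0.162, 0.001]
contact_force: [0.5, 0.3, -0.7]
width: 0.742
finger_force: 0.0
```

```bash
python3 - <<'E'
from h import *
o=arm.get_obs();print(o['tcp_pos'],o['contact_force'],o['time'])
P=optics.camera_params('scene');b0=cv2.imread('pics/scene0.png')
a=snap('scene','scene7.png')[:,:,::-1].copy(); s=snap('side','side7.png')[:,:,::-1].copy();w=snap('wrist','w7.png')
def col(im,lo,hi,box):
    h=cv2.cvtColor(np.ascontiguousarray(im),cv2.COLOR_BGR2HSV); x0,y0,x1,y1=box
    m=(h[y0:y1,x0:x1,0]<14)&(h[y0:y1,x0:x1,1]>120); n,l,st,c=cv2.connectedComponentsWithStats(m.astype(np.uint8))
    return [(st[i][:5]+[x0,y0,0,0,0]).tolist() for i in range(1,n) if st[i,4]>15]
for n,im,bx in(('scene',a,(315,120,390,212)),('side',s,(360,140,430,240))): print(n,col(im,0,0,bx),'pre',col(cv2.imread(f'pics/{n}0.png'),0,0,bx))
S=optics.camera_params('scene');D=optics.camera_params('side')
for p in(S,D): print([proj(p,[.5145,-.319,z]).round(1).tolist() for z in(.235,.17,.16,.032,.012)])
f=lambda x:cv2.resize(x,(400,300))
cv2.imwrite('pics/z7.png',np.vstack([np.hstack([cv2.resize(a[110:215,290:430],(400,300),interpolation=2),cv2.resize(s[130:235,330:470],(400,300),interpolation=2)]),np.hstack([f(w[:,:,::-1]),f(a)])]))
E
```

```text
[ 0.44886047 -0.34080089  0.34988415] [ 0.51045675  0.31641304 -0.74837275] 12.925
scene [[341, 141, 17, 28, 288], [341, 196, 18, 7, 61], [324, 200, 12, 12, 82]] pre [[341, 196, 18, 7, 55], [324, 200, 12, 12, 82]]
side [[390, 162, 10, 21, 79], [383, 176, 19, 17, 82]] pre []
[[348.5, 141.9], [348.4, 163.0], [348.3, 166.2], [348.0, 204.8], [348.0, 210.6]]
[[394.5, 162.0], [392.4, 186.2], [392.1, 189.9], [388.2, 234.1], [387.6, 240.7]]
```

The rod stands at the predicted height with the collar on the rim: its blob in the scene view tops out at row 141 and its collar runs to row 169. The gripper is clear.

```bash
python3 -c "
from station import arm
print(arm.hand_in())"
```

```text
the job is handed in; nothing more can be done
None
```

I handed the job in at about 13 s: the push rod stands released in the barrel with its collar on the rim, and the tamper, cups and jar were not touched. I did not see the plug on the base board; that it dropped out is inferred from the seated rod, whose tip is 15 mm below the barrel's lower end.

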